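Find the bean case's loose panel and push it open

TASK

One of the four wooden panels on top of the bean case lies over an empty bay that needs refilling: press on the panels one after another to find the one that rocks, then push its near edge (the robot's side) down until it stands open at about 45 degrees, and leave it so with the other three shut. Only touch and push the panels: pick nothing up, and leave the dish, jar, cup and spoon where they are.

Things in the scene. Friction and masses are not known exactly. Their poses are not given: they have to be found in the camera images.
- bean_case: Fixed pale wooden case, 224 (x) x 416 (y) x 95 mm tall. Origin on the counter under the middle of the row of panels; +x points across it away from the robot, +y along the row, z up; it may stand turned about z. Four bays 104 (x) x 87 mm (y), 100 mm apart along y, floor 10 mm above the counter, each shut by a panel flush with the top; near rim 16 mm, far side a solid ledge 104 mm deep
- panel1_top (a point): Centre of the top face of panel1, the leftmost (+y end of the case). The panel is a plain wooden board 100 mm (its x, near to far) x 84 mm (its y) x 8 mm thick, turning about a level axis along its y through its middle (4 mm under this point), so that its near half goes down as its far half comes up. Axes as the case's while it is shut
- panel1 (a joint): Turn of panel1 in rad: 0 shut, positive with the near (robot side) edge down, stops at 1.1 and -1.1. Under three panels (unknown which) a full tin lets the edge give only about 1 mm (0.02 rad). Under the fourth is only an empty tray 12 mm high: that panel moves under about 1.5 N pressed 40 mm from its axis, both ways, and stays where left (stiff hinge, no spring)
- panel2_top (a point): Centre of the top face of panel2, second from the left. The panel is a plain wooden board 100 mm (its x, near to far) x 84 mm (its y) x 8 mm thick, turning about a level axis along its y through its middle (4 mm under this point), so that its near half goes down as its far half comes up. Axes as the case's while it is shut
- panel2 (a joint): Turn of panel2 in rad: 0 shut, positive with the near (robot side) edge down, stops at 1.1 and -1.1. Under three panels (unknown which) a full tin lets the edge give only about 1 mm (0.02 rad). Under the fourth is only an empty tray 12 mm high: that panel moves under about 1.5 N pressed 40 mm from its axis, both ways, and stays where left (stiff hinge, no spring)
- panel3_top (a point): Centre of the top face of panel3, third from the left. The panel is a plain wooden board 100 mm (its x, near to far) x 84 mm (its y) x 8 mm thick, turning about a level axis along its y through its middle (4 mm under this point), so that its near half goes down as its far half comes up. Axes as the case's while it is shut
- panel3 (a joint): Turn of panel3 in rad: 0 shut, positive with the near (robot side) edge down, stops at 1.1 and -1.1. Under three panels (unknown which) a full tin lets the edge give only about 1 mm (0.02 rad). Under the fourth is only an empty tray 12 mm high: that panel moves under about 1.5 N pressed 40 mm from its axis, both ways, and stays where left (stiff hinge, no spring)
- panel4_top (a point): Centre of the top face of panel4, the rightmost (-y end of the case). The panel is a plain wooden board 100 mm (its x, near to far) x 84 mm (its y) x 8 mm thick, turning about a level axis along its y through its middle (4 mm under this point), so that its near half goes down as its far half comes up. Axes as the case's while it is shut
- panel4 (a joint): Turn of panel4 in rad: 0 shut, positive with the near (robot side) edge down, stops at 1.1 and -1.1. Under three panels (unknown which) a full tin lets the edge give only about 1 mm (0.02 rad). Under the fourth is only an empty tray 12 mm high: that panel moves under about 1.5 N pressed 40 mm from its axis, both ways, and stays where left (stiff hinge, no spring)
- coin_dish_mid (a point): Round aluminium dish, 90 mm across, 22 mm tall, standing loose on the ledge behind the panels; point at its centre, half-way up. To be left alone
- jar_mid (a point): Small glass jar with dark lid, 60 mm across, 75 mm tall, standing loose on the ledge behind the panels; point at its centre, half-way up. To be left alone
- cup_mid (a point): White cup, 72 mm across at the rim, 70 mm tall, standing loose on the counter just beyond the left (+y) end of the case; point at its centre, half-way up. To be left alone
- scoop_grip (a point): Wooden-handled spoon, 160 mm long, lying loose on the counter off the right (-y) end of the case; point on its handle. To be left alone

How it is judged:
By the outcome, as a careful person would: the job done as asked, in the order asked, and still so for the second after the job is handed in, with the robot touching nothing.
It also fails if it takes over 45 s, if anything falls off the work surface, if the arm or the gripper's body presses on something with over 40 N, if the wrist force passes 120 N, or if a joint passes its speed limit or range.

ROBOT

A 6-joint arm with a two-finger parallel gripper is mounted at the origin on the work surface. World frame = base frame: x ahead of the robot, y to its left, z up, the work surface at z = 0. Lengths are in m, angles in rad, forces in N, time in s.
With the tool pointing down it reaches from about 0.375 to 0.75 m from the base axis. Payload 9 kg.
Tool frame: the origin (TCP) lies at the very end of the fingers, on their centre line; the grasp point (between the pads) lies 19 mm behind it; z points along the fingers, y is the direction in which the jaws open and shut (so a half turn about z gives the same grasp; the last joint's range is limited). The gripper opens to 85 mm and grips with 20 to 120 N. Pads are 22 mm wide; open, the fingers measure 114 mm over their backs; the gripper's body (76 mm by 85 mm) begins 54 mm behind the grasp point. The pads swing forward as they close: fully open they stand 13 mm farther back than shut.
Start: joints at [1.052, 0.104, 0.097, 1.564, 0, 1.353], TCP at [0.178, 0.573, 0.231] pointing down, gripper open.
Joint ranges: [-2.99, 2.99], [-0.84, 1.86], [-1.1, 1.16], [-1.84, 2.11], [-1.51, 1.56], [-3.14, 3.14]. Speed limits (rad/s): [2.22, 2.22, 2.57, 3.14, 3.14, 3.14].

INTERFACE

Orientations are given as [roll, pitch, yaw] about the fixed x, y, z axes, in that order (R = Rz(yaw) Ry(pitch) Rx(roll)).
In Python, from rig import sense, camera, sign_off gives the robot as it stands.
- The arm moves only by the shell command python3 -m handwheel 'ROWS' [FORCE]. ROWS is JSON, a list of rows, each an object with "hand": the closure in counts, from 0 (fully open) to 255 (shut); "travel": the shift along the tool's x, y, z in mm, a list of three; "roll": the turn about the tool's z in degrees. In form: [{"hand": hand, "travel": [x, y, z], "roll": roll}, ...]. A call has 1 to 10 rows; each row shifts and turns the commanded pose from where the row before left it, along the tool's axes as they then stand; what a row does not reach is not made up. A row lasts 1/8 s, in which the tool goes at most 62.5 mm and 10.7 degrees, less where a joint would pass 70% of its speed; a pose out of reach is approached as far as the arm can. A call with a gripper value outside its range is refused whole. The fingers move at their own pace and stop on an object; FORCE is the grip in N (left out, the last holds). Time passes only in rows, so rows that do not move let the fingers close. It gives the time, the measured TCP pose, the force and the opening at its end, in the units of the state.
- sense(): the state, without advancing time (a new reading comes with each control period).
- camera(name): name is "scene" or "top"; returns a dict with "img" (420x560x3 uint8, red, green, blue), "camera_matrix" (3x3 intrinsics, pixels), "R" (3x3) and "t" (3): a world point X has camera coordinates R X + t. Camera axes: x right, y down, z forward; pixel columns grow to the right and rows downward; lengths in m; the calibration is good to about 2 mm. A picture is of the moment at which its call begins. There is no depth.
- sign_off(): hands the job in, once; it reports no verdict.
The state is a dict: "time_s": time; "joint_pos": joint angles; "joint_vel": joint speeds; "effort": joint torques, N m; "ee_pos": TCP position; "tool_rot": TCP orientation; "force": force on the tool from outside, world axes, zero at the start; "wrist_torque": the same for the moment, N m; "gripper_width": finger opening in m.
Only numpy, scipy, OpenCV 4.12 (cv2) and the standard library are available. Lean on these libraries where they do the work, as an engineer would, in place of code of your own. Each camera call takes 0.05 s, during which the arm holds its last target.

## Working session

There is one attempt and no reset: what is moved stays moved. The work goes in short steps, Python scripts to look and compute and a shell command to move; the robot and the scene stay as the last step left them, time stands still between calls to the robot, and variables do not carry over. Pictures are saved under pics/ and viewed, and the job is handed in when it is done.

```bash
ls; mkdir -p pics; python3 - <<'E'
from rig import sense,camera
import cv2
for n in("scene","top"):
    c=camera(n);cv2.imwrite(f"pics/{n}0.png",c["img"][:,:,::-1]);print(n,c["camera_matrix"],c["R"],c["t"])
print(sense())
E
```

```text
pics
scene [[410.76749027   0.         278.93386407]
 [  0.         410.76749027 210.14123225]
 [  0.           0.           1.        ]] [[ 0.8875389   0.46063188 -0.00964241]
 [ 0.36431622 -0.7144634  -0.59734056]
 [-0.28204325  0.52665009 -0.80192973]] [-0.55211884 -0.13341522  1.1936245 ]
top [[525.39770557   0.         282.35537535]
 [  0.         525.39770557 213.02862318]
 [  0.           0.           1.        ]] [[ 0.02026309 -0.99978905  0.00335638]
 [-0.99523595 -0.0204908  -0.09531807]
 [ 0.09536673 -0.00140895 -0.99544121]] [0.03778149 0.6116595  1.17845692]
{'time_s': 0.1, 'joint_pos': array([ 1.05228603e+00,  1.04625391e-01,  9.65720146e-02,  1.56387782e+00,
       -1.41032057e-05,  1.35312184e+00]), 'joint_vel': array([ 0.00125048, -0.0028564 ,  0.00119552,  0.00042509, -0.00224119,
       -0.00081645]), 'effort': array([ 6.92976464e-03, -5.58206928e+01,  5.04718816e+01,  1.30820659e-02,
       -2.82618921e-04, -3.75361310e-05]), 'ee_pos': array([0.17762997, 0.57281133, 0.23062213]), 'tool_rot': array([-3.14048151e+00, -2.31316348e-04,  2.84075673e+00]), 'force': array([-0.8642743 ,  1.00053608,  0.22260177]), 'wrist_torque': array([-0.00712906, -0.00696361, -0.01361797]), 'gripper_width': 0.08520081728310934}
```

View pics/top0.png

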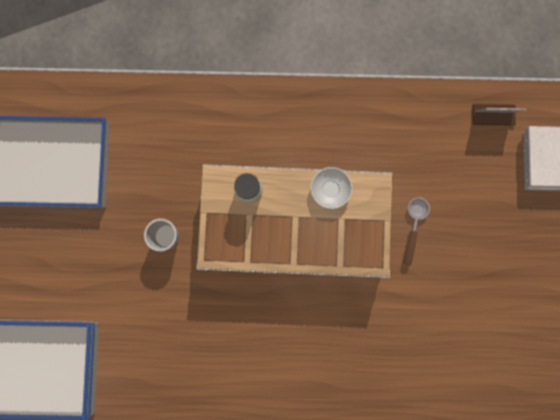

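View pics/scene0.png

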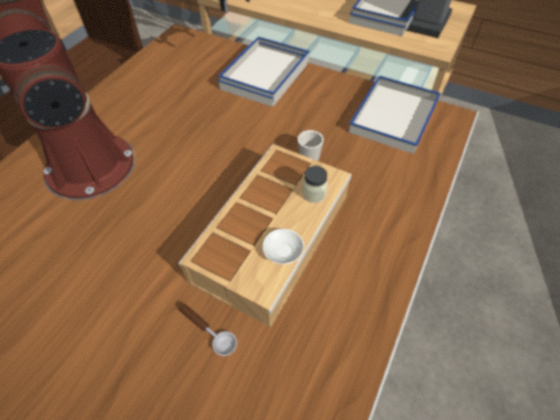

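The top view shows the case with corners near (203,165), (392,172), (389,276) and (197,269). The jar is at (247,187), the dish at (331,189), the cup at (160,235) and the spoon at (418,209). Next I'll zoom in for exact corners.

```bash
python3 - <<'E'
import cv2
im=cv2.imread("pics/top0.png")[155:290,190:400]
cv2.imwrite("pics/topz.png",cv2.resize(im,None,fx=3.8,fy=3.8,interpolation=cv2.INTER_CUBIC))
E
cat > h.py <<'E'
import numpy as np
from rig import camera,sense
def ray(c,u,v,z):
    K,R,t=c["camera_matrix"],c["R"],c["t"]
    d=R.T@np.linalg.inv(K)@np.array([u,v,1.]);o=-R.T@t
    return o+d*(z-o[2])/d[2]
def proj(c,X):
    p=c["camera_matrix"]@(c["R"]@np.array(X)+c["t"]);return p[:2]/p[2]
E
```

```text
(no output)
```

View pics/topz.png

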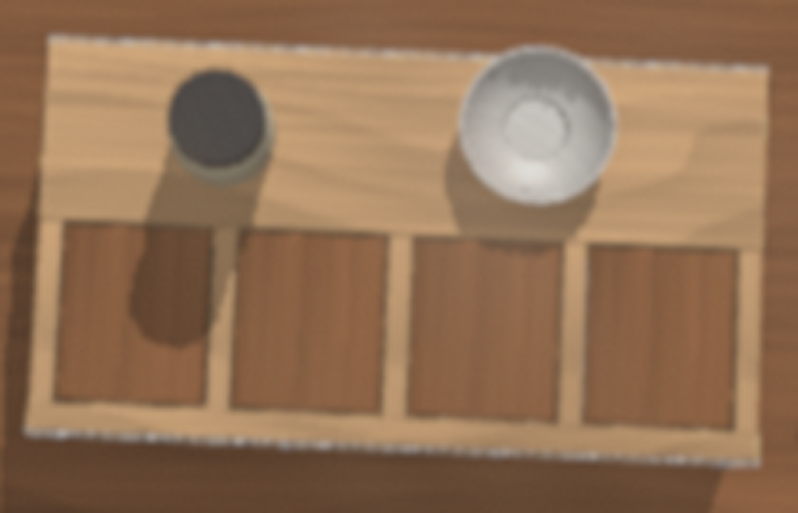

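Zoomed view: the panel bays are clear. Panel 1 corners are at (64,222), (213,228), (206,405), (54,402), and panel 4 corners at (588,244), (738,250), (733,430), (583,423). Next I'll fit the case pose to these.

```bash
python3 - <<'E'
from h import *
from scipy.optimize import least_squares
c=camera("top")
f=lambda p:((p[0]+.5)/3.8-.5+190,(p[1]+.5)/3.8-.5+155)
Z=[((50,38),(.164,.208)),((768,68),(.164,-.208)),((758,465),(-.060-.008,-.208)),((27,433),(-.068,.208)),
((64,222),(.05,.192)),((213,228),(.05,.108)),((206,405),(-.05,.108)),((54,402),(-.05,.192)),
((588,244),(.05,-.108)),((738,250),(.05,-.192)),((733,430),(-.05,-.192)),((583,423),(-.05,-.108))]
# near rim 16: bay half 52+16=68; far 52+104=156 
M=[(.156 if m[0]==.164 else m[0],m[1]) for _,m in Z]
P=np.array([ray(c,*f(p),.095)[:2] for p,_ in Z])
def tr(q):
    C,S=np.cos(q[2]),np.sin(q[2]);return np.array([[q[0]+C*a-S*b,q[1]+S*a+C*b] for a,b in M])
r=least_squares(lambda q:(tr(q)-P).ravel(),[.5,0,0],loss='soft_l1',f_scale=.002)
print(r.x,np.degrees(r.x[2]));print(np.round((tr(r.x)-P)*1000,1))
x,y,th=r.x;C,S=np.cos(th),np.sin(th)
for i,b in enumerate((.15,.05,-.05,-.15)):
  for a in(-.04,0,-.045): print(i+1,a,np.round([x+C*a-S*b,y+S*a+C*b],4))
s=camera("scene")
for (p,_) ,m in zip(Z,tr(r.x)): print(np.round(proj(s,[*m,.095])),end=' ')
# others
print()
for n,(u,v),z in(("jar",(247,187),.17),("dish",(331,189),.117),("cup",(160,235),.07)): print(n,ray(c,u,v,z))
E
```

```text
[ 0.54589372  0.02351248 -0.02228848] -1.277035700699435
[[-0.9  1.2]
 [-1.3 -0.6]
 [ 2.2 -1.1]
 [ 1.8  1. ]
 [-0.8 -0.8]
 [-1.   0.5]
 [-0.2  1.4]
 [ 1.7 -0.7]
 [-1.1 -1.1]
 [-1.3  0.7]
 [ 1.1  0.3]
 [ 0.8 -0.8]]
1 -0.04 [0.5092 0.1744]
1 0 [0.5492 0.1735]
1 -0.045 [0.5042 0.1745]
2 -0.04 [0.507  0.0744]
2 0 [0.547  0.0735]
2 -0.045 [0.502  0.0745]
3 -0.04 [ 0.5048 -0.0256]
3 0 [ 0.5448 -0.0265]
3 -0.045 [ 0.4998 -0.0255]
4 -0.04 [ 0.5026 -0.1256]
4 0 [ 0.5426 -0.1265]
4 -0.045 [ 0.4976 -0.1254]
[350. 172.] [269. 309.] [178. 262.] [272. 143.] [309. 162.] [294. 184.] [259. 170.] [275. 149.] [249. 250.] [228. 280.] [190. 260.] [211. 232.] 
jar [0.64907111 0.12359785 0.17      ]
dish [ 0.65614682 -0.05266752  0.117     ]
cup [0.5525173  0.31965899 0.07      ]
```

```bash
python3 - <<'E'
import cv2
im=cv2.imread("pics/scene0.png")[130:330,170:370]
cv2.imwrite("pics/scz.png",cv2.resize(im,None,fx=3,fy=3,interpolation=cv2.INTER_CUBIC))
E
```

```text
(no output)
```

View pics/scz.png

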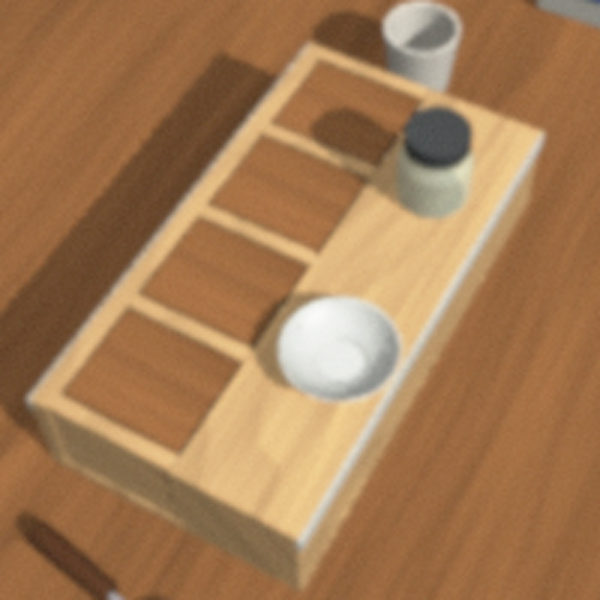

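The case pose agrees with both cameras to about 2–4 mm: origin (0.546, 0.0235), yaw −1.28°. Now I'll close the fingers and align the tool with the case.

```bash
python3 -m handwheel '[{"hand":255,"travel":[0,0,0],"roll":-8},{"hand":255,"travel":[0,0,0],"roll":-8}]' 40
python3 -m handwheel '[{"hand":255,"travel":[-34,-39,0],"roll":0},{"hand":255,"travel":[-34,-39,0],"roll":0},{"hand":255,"travel":[-34,-39,0],"roll":0},{"hand":255,"travel":[-34,-39,0],"roll":0},{"hand":255,"travel":[-34,-39,0],"roll":0},{"hand":255,"travel":[-34,-39,0],"roll":0},{"hand":255,"travel":[-34,-39,0],"roll":0},{"hand":255,"travel":[-34,-39,0],"roll":0},{"hand":255,"travel":[-34,-39,0],"roll":0},{"hand":255,"travel":[-34,-39,0],"roll":0}]'
cat >> h.py <<'E'
CX,CY,TH=.5459,.0235,-.0223
def st():
    s=sense();C,S=np.cos(TH),np.sin(TH);d=s["ee_pos"]-[CX,CY,0]
    print("t",round(s["time_s"],2),"case mm",np.round([1000*(C*d[0]+S*d[1]),1000*(-S*d[0]+C*d[1]),1000*d[2]],1),"rot",np.round(s["tool_rot"],3),"F",np.round(s["force"],2),"w",round(s["gripper_width"],4))
E
python3 -c "from h import *;st()"
```

```text
time_s: 0.45
ee_pos: [0.1777, 0.573, 0.2311]
tool_rot: [-3.141, -0.0, 3.125]
force: [-0.2, 0.3, -0.2]
gripper_width: 0.0515
time_s: 1.7
ee_pos: [0.5102, 0.1744, 0.2313]
tool_rot: [3.141, 0.0, 3.12]
force: [0.5, 1.6, 0.3]
gripper_width: -0.0004
t 1.7 case mm [-39.1 150.  231.3] rot [3.141 0.    3.12 ] F [0.49 1.58 0.27] w -0.0004
```

```bash
python3 -m handwheel '[{"hand":255,"travel":[-3,0,42],"roll":0},{"hand":255,"travel":[0,0,42],"roll":0},{"hand":255,"travel":[0,0,36],"roll":0},{"hand":255,"travel":[0,0,6],"roll":0}]'
python3 - <<'E'
from h import *
import cv2
st()
a=camera("scene");t=camera("top");im=np.hstack([a["img"][60:330,120:400],t["img"][120:390,150:430]])
cv2.imwrite("pics/p1.png",cv2.resize(im[:,:,::-1],None,fx=1.4,fy=1.4)); st()
E
```

```text
time_s: 2.2
ee_pos: [0.5104, 0.1756, 0.1027]
tool_rot: [-3.141, -0.004, 3.12]
force: [0.2, -0.3, 1.2]
gripper_width: -0.0
t 2.2 case mm [-38.9 151.3 102.7] rot [-3.141 -0.004  3.12 ] F [ 0.24 -0.3   1.18] w -0.0
t 2.3 case mm [-37.2 151.5 105.5] rot [ 3.142e+00 -1.000e-03  3.120e+00] F [ 0.32  1.25 -0.29] w 0.0
```

View pics/p1.png

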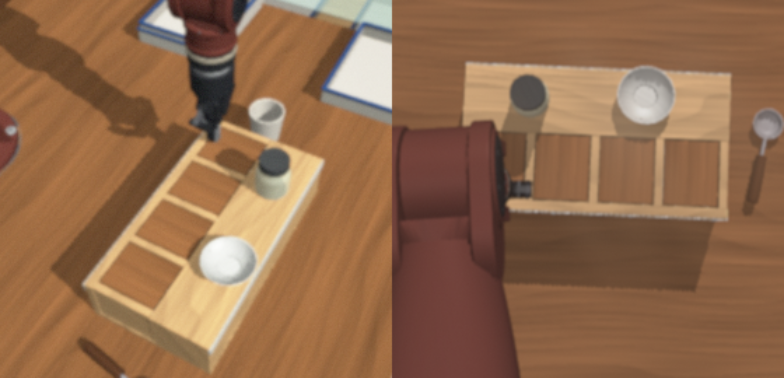

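Left view: the closed fingertips are just above panel 1's near half, around (212,136). Nothing else has moved. Now I'll lower in small steps.

```bash
python3 -c "
from h import *
s=camera('scene');print(proj(s,sense()['ee_pos']))"
for i in 1; do :; done
python3 -m handwheel '[{"hand":255,"travel":[0,0,5],"roll":0},{"hand":255,"travel":[0,0,3],"roll":0},{"hand":255,"travel":[0,0,0],"roll":0}]' >/dev/null; python3 -c "from h import *;st()"
python3 -m handwheel '[{"hand":255,"travel":[0,0,2],"roll":0},{"hand":255,"travel":[0,0,0],"roll":0}]'>/dev/null; python3 -c "from h import *;st()"
```

```text
[272.3321341  157.27630453]
t 2.73 case mm [-37.  151.5  97.4] rot [3.142 0.    3.12 ] F [0.23 0.37 0.07] w 0.0001
t 2.98 case mm [-37.1 151.5  95.2] rot [ 3.142 -0.     3.12 ] F [0.06 0.64 0.65] w -0.0
```

```bash

python3 -m handwheel '[{"hand":255,"travel":[0,0,1],"roll":0},{"hand":255,"travel":[0,0,0],"roll":0}]'>/dev/null; python3 -c "from h import *;st()"
python3 -m handwheel '[{"hand":255,"travel":[0,0,1],"roll":0},{"hand":255,"travel":[0,0,0],"roll":0}]'>/dev/null; python3 -c "from h import *;st()"
```

```text
t 3.23 case mm [-37.  151.5  94.4] rot [ 3.142 -0.     3.12 ] F [-0.88 -0.23  1.9 ] w 0.0
t 3.48 case mm [-37.  151.5  94.3] rot [3.142 0.    3.12 ] F [-4.42 -0.18 10.16] w -0.0002
```

Panel 1 resists with 10 N for about 0.1 mm of travel, so it has a tin under it. On to panel 2.

```bash

python3 -m handwheel '[{"hand":255,"travel":[0,0,-16],"roll":0},{"hand":255,"travel":[-1,-34,0],"roll":0},{"hand":255,"travel":[-1,-34,0],"roll":0},{"hand":255,"travel":[-1,-33,0],"roll":0},{"hand":255,"travel":[0,0,10],"roll":0},{"hand":255,"travel":[0,0,3],"roll":0},{"hand":255,"travel":[0,0,0],"roll":0}]'>/dev/null; python3 -c "from h import *;st()"
python3 -m handwheel '[{"hand":255,"travel":[0,0,1],"roll":0},{"hand":255,"travel":[0,0,0],"roll":0}]'>/dev/null; python3 -c "from h import *;st()"
python3 -m handwheel '[{"hand":255,"travel":[0,0,1],"roll":0},{"hand":255,"travel":[0,0,0],"roll":0}]'>/dev/null; python3 -c "from h import *;st()"
```

```text
t 4.35 case mm [-34.2  51.3  96.1] rot [ 3.141e+00 -1.000e-03  3.121e+00] F [-0.19 -0.43  0.34] w -0.0003
t 4.6 case mm [-33.9  50.9  95.4] rot [3.141 0.    3.121] F [-0.43 -0.79 -0.25] w -0.0003
t 4.85 case mm [-33.8  50.7  94.5] rot [3.141 0.    3.12 ] F [0.26 1.26 1.21] w 0.0001
```

```bash

python3 -m handwheel '[{"hand":255,"travel":[0,0,1],"roll":0},{"hand":255,"travel":[0,0,0],"roll":0}]'>/dev/null; python3 -c "from h import *;st()"
```

```text
t 5.1 case mm [-33.8  50.8  94.3] rot [3.141e+00 1.000e-03 3.120e+00] F [-4.57  1.3  10.97] w -0.0003
```

Panel 2 is also backed: 11 N and no give. On to panel 3.

```bash

python3 -m handwheel '[{"hand":255,"travel":[0,0,-16],"roll":0},{"hand":255,"travel":[0,-34,0],"roll":0},{"hand":255,"travel":[0,-34,0],"roll":0},{"hand":255,"travel":[0,-33,0],"roll":0},{"hand":255,"travel":[0,0,10],"roll":0},{"hand":255,"travel":[0,0,4],"roll":0},{"hand":255,"travel":[0,0,0],"roll":0}]'>/dev/null; python3 -c "from h import *;st()"
python3 -m handwheel '[{"hand":255,"travel":[0,0,1],"roll":0},{"hand":255,"travel":[0,0,0],"roll":0}]'>/dev/null; python3 -c "from h import *;st()"
python3 -m handwheel '[{"hand":255,"travel":[0,0,1],"roll":0},{"hand":255,"travel":[0,0,0],"roll":0}]'>/dev/null; python3 -c "from h import *;st()"
```

```text
t 5.97 case mm [-34.1 -49.7  95.1] rot [ 3.141e+00 -1.000e-03  3.121e+00] F [-0.18  0.75 -0.01] w 0.0001
t 6.22 case mm [-33.7 -50.   94.5] rot [3.141 0.    3.121] F [ 0.11 -0.13  0.42] w -0.0001
t 6.47 case mm [-33.7 -50.1  94.4] rot [3.141e+00 1.000e-03 3.121e+00] F [-3.78  2.51  9.28] w -0.0001
```

Panel 3 is backed too, at 9 N. On to panel 4.

```bash

python3 -m handwheel '[{"hand":255,"travel":[0,0,-16],"roll":0},{"hand":255,"travel":[0,-34,0],"roll":0},{"hand":255,"travel":[0,-34,0],"roll":0},{"hand":255,"travel":[0,-33,0],"roll":0},{"hand":255,"travel":[0,0,10],"roll":0},{"hand":255,"travel":[0,0,4],"roll":0},{"hand":255,"travel":[0,0,0],"roll":0}]'>/dev/null; python3 -c "from h import *;st()"
python3 -m handwheel '[{"hand":255,"travel":[0,0,1],"roll":0},{"hand":255,"travel":[0,0,0],"roll":0}]'>/dev/null; python3 -c "from h import *;st()"
python3 -m handwheel '[{"hand":255,"travel":[0,0,1],"roll":0},{"hand":255,"travel":[0,0,0],"roll":0}]'>/dev/null; python3 -c "from h import *;st()"
```

```text
t 7.35 case mm [ -34.  -150.5   95. ] rot [ 3.141e+00 -1.000e-03  3.121e+00] F [ 0.1  -0.08  0.26] w 0.0004
t 7.6 case mm [ -33.6 -151.    94.5] rot [3.141 0.    3.121] F [-0.22  0.64  0.32] w -0.0002
t 7.85 case mm [ -33.7 -151.2   93.4] rot [3.141 0.    3.12 ] F [-0.35  2.26  1.72] w -0.0
```

Panel 4 gives at 1.7 N. I'll press a little more to confirm.

```bash

python3 -m handwheel '[{"hand":255,"travel":[0,0,1],"roll":0},{"hand":255,"travel":[0,0,0],"roll":0}]'>/dev/null; python3 -c "from h import *;st()"
python3 -m handwheel '[{"hand":255,"travel":[0,0,2],"roll":0},{"hand":255,"travel":[0,0,0],"roll":0}]'>/dev/null; python3 -c "from h import *;st()"
```

```text
t 8.1 case mm [ -33.8 -151.5   92.2] rot [3.141 0.    3.12 ] F [-0.45  1.37  2.  ] w -0.0001
t 8.35 case mm [ -33.8 -151.5   90.1] rot [ 3.142 -0.     3.12 ] F [-0.84 -0.15  1.26] w 0.0003
```

Panel 4 is the one that rocks. I'll push it most of the way, then back off and measure.

```bash

python3 -m handwheel '[{"hand":255,"travel":[0,0,4],"roll":0},{"hand":255,"travel":[0,0,4],"roll":0},{"hand":255,"travel":[0,0,4],"roll":0},{"hand":255,"travel":[0,0,0],"roll":0}]'>/dev/null; python3 -c "from h import *;st()"
python3 -m handwheel '[{"hand":255,"travel":[0,0,-40],"roll":0},{"hand":255,"travel":[0,0,-60],"roll":0},{"hand":255,"travel":[0,60,-20],"roll":0},{"hand":255,"travel":[0,60,-20],"roll":0},{"hand":255,"travel":[0,60,0],"roll":0},{"hand":255,"travel":[0,60,0],"roll":0},{"hand":255,"travel":[0,0,0],"roll":0}]'
python3 - <<'E'
from h import *
import cv2
st()
a=camera("scene")["img"];t=camera("top")["img"]
cv2.imwrite("pics/a1.png",a[:,:,::-1]);cv2.imwrite("pics/t1.png",t[:,:,::-1])
A=cv2.resize(a[210:330,170:290],(480,480),interpolation=2);T=cv2.resize(t[200:290,310:400],(320,320),interpolation=2)
T=np.vstack([T,np.zeros((160,320,3),np.uint8)])
cv2.imwrite("pics/p2.png",np.hstack([A,T])[:,:,::-1])
E
```

```text
t 8.85 case mm [ -34.2 -151.4   77.6] rot [ 3.141e+00 -1.000e-03  3.120e+00] F [-0.19  0.77 -0.15] w -0.0002
time_s: 9.72
ee_pos: [0.5131, 0.115, 0.2175]
tool_rot: [3.141, -0.001, 3.125]
force: [-0.7, -0.5, 0.5]
gripper_width: -0.0003
t 9.72 case mm [-34.8  90.7 217.5] rot [ 3.141e+00 -1.000e-03  3.125e+00] F [-0.71 -0.49  0.45] w -0.0003
```

View pics/p2.png

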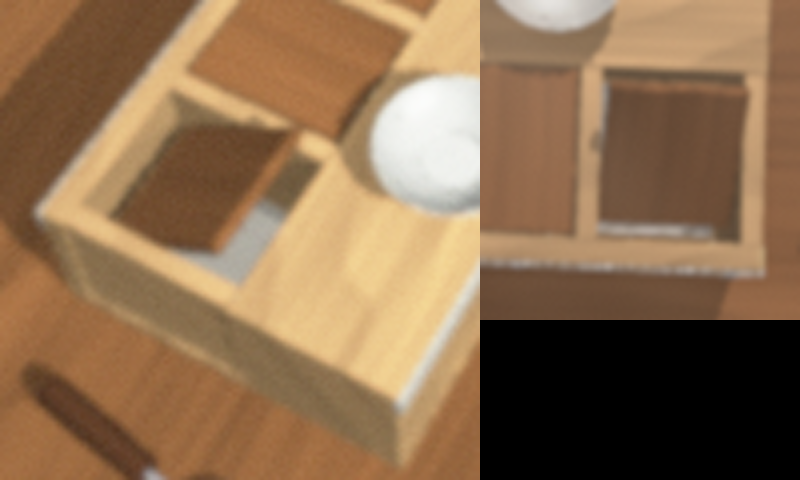

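View pics/a1.png

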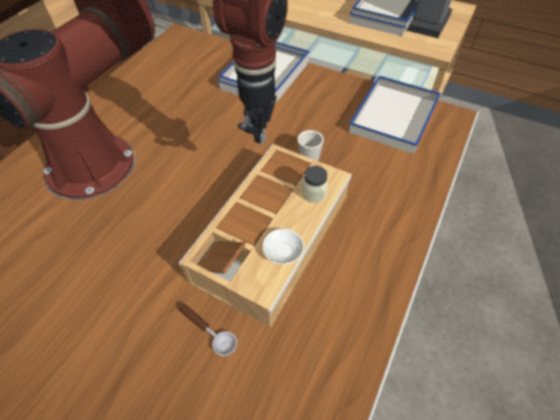

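Panel 4 is partly open: its raised far end face runs from about (298,130) to (215,250) in the left crop. The other panels look shut. Next I'll overlay wireframes of the panel at known angles to measure it.

```bash
cat >> h.py <<'E'
def box(th,dx=0,dy=0,yc=-.15):
    C,S=np.cos(TH),np.sin(TH);o=[]
    for h in(.004,-.004):
        for a,b in((.05,.042),(.05,-.042),(-.05,-.042),(-.05,.042)):
            X=a*np.cos(th)-h*np.sin(th)+dx;Z=.091+a*np.sin(th)+h*np.cos(th);Y=yc+b+dy
            o.append([CX+C*X-S*Y,CY+S*X+C*Y,Z])
    return np.array(o)
def overlay(sf,tf,out,angs):
    import cv2
    rows=[]
    for cn,fn,(u0,v0,n) in(("scene",sf,(170,225,70)),("top",tf,(325,205,70))):
        c=camera(cn) if not fn else CAMS[cn]; img=cv2.imread(fn)
        crop=cv2.resize(img[v0:v0+n,u0:u0+n],(260,260),interpolation=cv2.INTER_CUBIC);k=260/n;r=[]
        for d in angs:
            im=crop.copy()
            P=[tuple(int(v) for v in np.round((proj(c,X)+.5-[u0,v0])*k)) for X in box(np.radians(d))]
            for i in range(4):
                cv2.line(im,P[i],P[(i+1)%4],(0,255,0),1,16);cv2.line(im,P[4+i],P[4+(i+1)%4],(255,255,0),1,16)
            cv2.putText(im,str(d),(5,250),0,.6,(255,255,255),1)
            r.append(im)
        rows.append(np.hstack(r))
    cv2.imwrite(out,np.vstack(rows))
CAMS={}
def load():
    for n in("scene","top"): CAMS[n]=camera(n)
E
python3 -c "
from h import *
load();overlay('pics/a1.png','pics/t1.png','pics/o1.png',(30,36,42))"
```

```text
(no output)
```

View pics/o1.png

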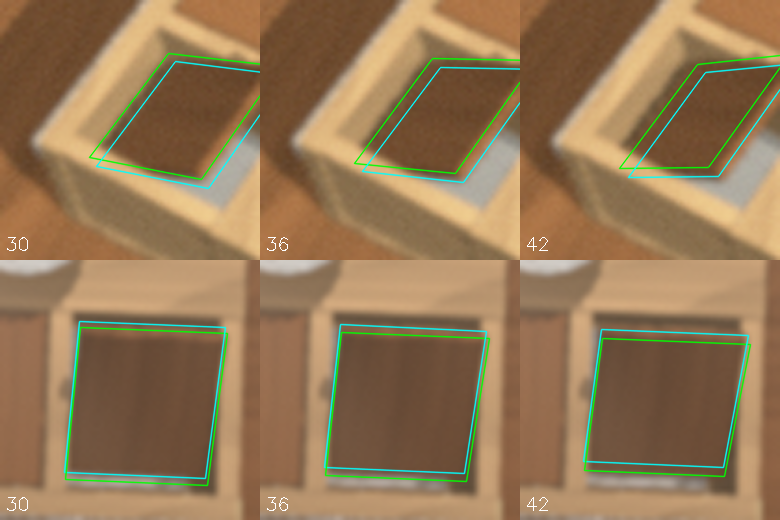

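```bash
python3 - <<'E'
import cv2,numpy as np
a=cv2.imread('pics/a1.png')[225:285,180:260];t=cv2.imread('pics/t1.png')[210:280,330:400]
g=lambda i:cv2.convertScaleAbs(i,alpha=1.8,beta=-10)
A=cv2.resize(g(a),None,fx=5,fy=5,interpolation=2);T=cv2.resize(g(t),None,fx=5,fy=5,interpolation=2)
A=np.vstack([A,np.zeros((50,400,3),np.uint8)])
cv2.imwrite('pics/z1.png',np.hstack([A,T]))
E
```

```text
(no output)
```

View pics/z1.png

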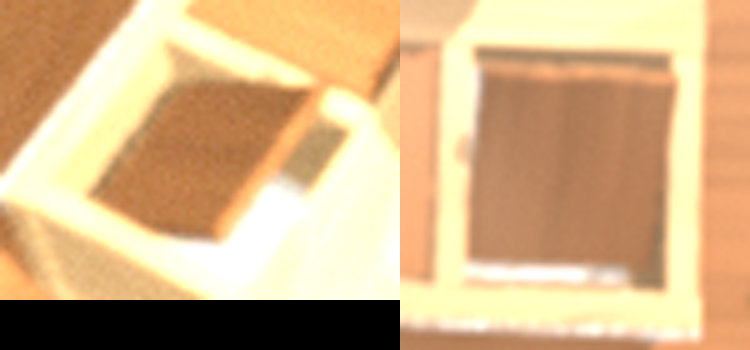

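The enhanced crops show the panel's corners clearly. Scene crop: far edge (308,90) to (212,238), near/left corner (178,83). Top crop: far edge row 75 to 84, near edge row about 262 to 270. Now I'll fit the angle.

```bash
cat > fit.py <<'E'
from h import *
from scipy.optimize import least_squares
load()
def fit(sc,tp):
    # sc/tp: dict idx->(u,v); idx into box()
    def f(q):
        B=box(q[0]);r=[]
        for c,o,d in(("scene",q[1:3],sc),("top",q[3:5],tp)):
            for i,p in d.items():
                e=(proj(CAMS[c],B[i])+o-np.array(p)); e=[w for w,pp in zip(e,p) if pp is not None] if None in p else list(e)
                r+=e
        return np.array(r+list(np.array([q[1]-1.8,q[2]-1.7,q[3],q[4]])/1.0))
    r=least_squares(f,[.6,0,0,0,0]);print("deg",np.degrees(r.x[0]),np.round(r.x[1:],2),np.round(r.fun,1))
    return r
E
python3 - <<'E'
from fit import *
s=lambda x,y:((x+.5)/5-.5+180,(y+.5)/5-.5+225)
t=lambda x,y:((x-400+.5)/5-.5+330,(y+.5)/5-.5+210)
S={0:s(308,90),1:s(212,238),3:s(178,83),5:s(222,242),4:s(323,88)}
T={0:t(482,75),1:t(674,84),3:t(470,262),5:t(674,73),4:t(482,63)}
fit(S,T);fit(S,{});fit({},T)
E
```

```text
deg 37.71689714193615 [-0.23  0.98 -0.27  0.21] [ 1.6 -1.5 -0.8 -0.6  0.8  0.4 -0.4  1.1  0.8  1.4  0.1 -0.1  1.5 -0.2
 -2.   0.1  0.9 -0.1 -0.2  0.2 -2.  -0.7 -0.3  0.2]
deg 37.917499943091684 [-0.21  1.01  0.    0.  ] [ 1.6 -1.5 -0.8 -0.6  0.9  0.5 -0.4  1.1  0.8  1.3 -2.  -0.7  0.   0. ]
deg 37.219608986313624 [ 1.8   1.7  -0.26  0.27] [ 0.1 -0.2  1.4 -0.3 -2.   0.3  0.9 -0.2 -0.2  0.1  0.   0.  -0.3  0.3]
```

Both views give about 37.7°, and the contact geometry agrees. For 45° the tip has to go to z ≈ 72.8 mm at the same spot, so I'll return above it.

```bash
python3 -c "from h import *;st()"
python3 -m handwheel '[{"hand":255,"travel":[0,-60,0],"roll":0},{"hand":255,"travel":[0,-60,0],"roll":0},{"hand":255,"travel":[0,-60,20],"roll":0},{"hand":255,"travel":[0,-60,20],"roll":0},{"hand":255,"travel":[0,0,50],"roll":0},{"hand":255,"travel":[0,0,30],"roll":0},{"hand":255,"travel":[0,0,10],"roll":0},{"hand":255,"travel":[0,0,0],"roll":0},{"hand":255,"travel":[0,0,0],"roll":0}]'
python3 -c "from h import *;st()"
```

```text
t 10.03 case mm [-33.8  85.9 217.7] rot [-3.142 -0.     3.118] F [-0.33 -1.18 -0.39] w -0.0001
time_s: 11.15
ee_pos: [0.5096, -0.1277, 0.09]
tool_rot: [-3.141, 0.002, 3.12]
force: [-0.0, -0.2, -0.0]
gripper_width: -0.0002
t 11.15 case mm [ -32.9 -152.    90. ] rot [-3.141e+00  2.000e-03  3.120e+00] F [-0.04 -0.18 -0.01] w -0.0002
```

```bash

python3 -m handwheel '[{"hand":255,"travel":[1,0,5],"roll":0},{"hand":255,"travel":[0,0,5],"roll":0},{"hand":255,"travel":[0,0,3],"roll":0},{"hand":255,"travel":[0,0,2],"roll":0},{"hand":255,"travel":[0,0,2],"roll":0},{"hand":255,"travel":[0,0,0],"roll":0},{"hand":255,"travel":[0,0,0],"roll":0}]'>/dev/null;python3 -c "from h import *;st()"
```

```text
t 12.03 case mm [ -34.9 -151.4   71.1] rot [ 3.141 -0.     3.12 ] F [-0.28 -0.09  0.94] w -0.0002
```

```bash

python3 -m handwheel '[{"hand":255,"travel":[0,0,-40],"roll":0},{"hand":255,"travel":[0,0,-60],"roll":0},{"hand":255,"travel":[0,60,-20],"roll":0},{"hand":255,"travel":[0,60,-20],"roll":0},{"hand":255,"travel":[0,60,0],"roll":0},{"hand":255,"travel":[0,60,0],"roll":0},{"hand":255,"travel":[0,0,0],"roll":0}]'>/dev/null
python3 - <<'E'
from h import *
import cv2
st()
for n in("scene","top"): cv2.imwrite(f"pics/{n[0]}2.png",camera(n)["img"][:,:,::-1])
a=cv2.imread('pics/s2.png')[225:285,180:260];t=cv2.imread('pics/t2.png')[210:280,330:400]
g=lambda i:cv2.convertScaleAbs(i,alpha=1.8,beta=-10)
A=cv2.resize(g(a),None,fx=5,fy=5,interpolation=2);T=cv2.resize(g(t),None,fx=5,fy=5,interpolation=2)
A=np.vstack([A,np.zeros((50,400,3),np.uint8)])
cv2.imwrite('pics/z2.png',np.hstack([A,T]))
E
```

```text
t 12.9 case mm [-35.6  90.8 210.8] rot [ 3.141 -0.     3.125] F [ 0.09 -0.75 -0.71] w 0.0002
```

View pics/z2.png

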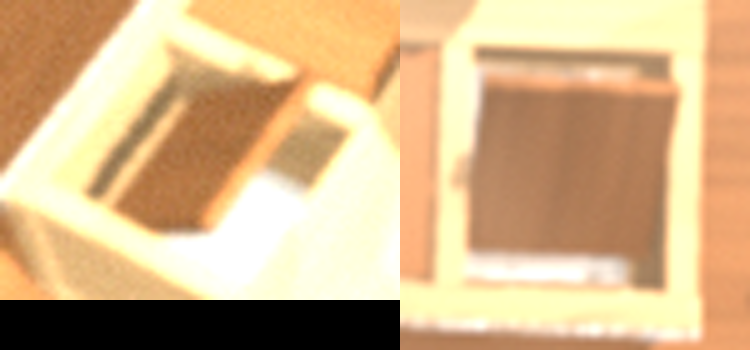

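View pics/s2.png

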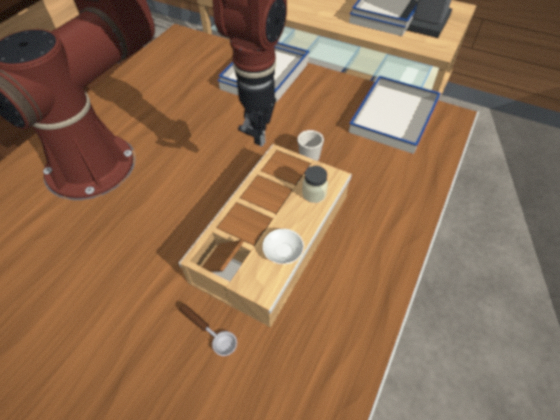

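View pics/t2.png

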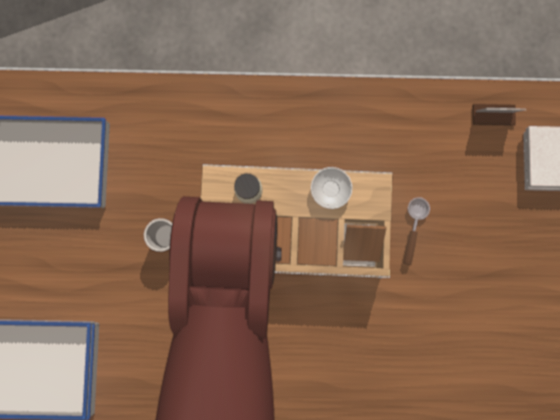

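Panel 4 is steeper now: the far top edge runs from (295,82) to (203,228) in the scene crop and row 85 to 94 in the top crop, with the near edge at row 250 to 258. The objects haven't moved. I'll fit the angle again.

```bash
python3 - <<'E'
from fit import *
s=lambda x,y:((x+.5)/5-.5+180,(y+.5)/5-.5+225)
t=lambda x,y:((x-400+.5)/5-.5+330,(y+.5)/5-.5+210)
S={0:s(292,86),1:s(203,226),5:s(213,231),4:s(306,80),3:s(192,92)}
T={0:t(482,85),1:t(677,94),3:t(470,250),5:t(677,83),4:t(482,73)}
fit(S,T);fit(S,{});fit({},T)
E
```

```text
deg 46.42609048408823 [-0.25  1.33 -0.27  0.02] [ 2.4 -2.7 -1.6 -0.2 -0.9  1.3  2.1  0.9 -0.   1.1  0.3  0.1  1.3  0.
 -2.3  0.2  0.8 -0.3  0.1 -0.  -2.1 -0.4 -0.3  0. ]
deg 46.52909961819795 [-0.24  1.34  0.    0.  ] [ 2.4 -2.7 -1.6 -0.2 -0.9  1.2  2.1  0.9  0.   1.2 -2.  -0.4  0.   0. ]
deg 46.23382492319564 [ 1.8   1.7  -0.27  0.05] [ 0.3  0.1  1.3 -0.  -2.3  0.3  0.8 -0.4  0.1 -0.1  0.   0.  -0.3  0. ]
```

The fit gives about 46° in both views. Panels 1–3 are flush and the tool is clear at z ≈ 0.21 m, so I'll hand in.

```bash
python3 -c "
from rig import sign_off
from h import *
st();print(sign_off())"
```

```text
t 13.1 case mm [-34.9  86.2 210.7] rot [-3.141 -0.     3.119] F [0.03 0.08 0.57] w -0.0001
the job is handed in; nothing more can be done
None
```

Panel 4, the rightmost, lies over the empty bay. It now stands open at about 46°, and I've handed the job in.

- **Finding it:** I pressed the near halves of panels 1 to 4 in turn with the closed fingertips. Panels 1 to 3 stopped firm at 9–11 N. Panel 4 gave way at about 1.5–2 N.
- **Opening it:** I pushed panel 4's near edge down in two stages. The camera fits gave about 38° after the first and about 46° after the second. On the last stage the two cameras agreed (46.5° and 46.2°), with corner errors up to about 2–3 pixels.
- **Last checks:** In the scene picture, panels 1–3 look shut and the dish, jar, cup and spoon look unmoved. In the last top view the arm hid panel 1 and most of panel 2. At hand-in, 13.1 s on the clock, the arm was about 0.21 m above the counter and touching nothing.
- **Disagreement:** The first fit of the case position differed between the cameras by about 2 pixels (roughly 4 mm). The presses still landed well on each panel.

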